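# Tighten a shopping-trolley castor with a ratchet wrench

### The job

Take the ratchet wrench from its tray, fit its socket over the square nut on top of the trolley castor and tighten the nut clockwise by swinging the wrench back and forth, until it comes up hard against its stop and is firmly tight at about 1.5 N m, never straining it beyond 2.5 N m. Turn the nut with the wrench only, without the robot pressing on the castor or its jig. Then lay the wrench back in its tray as it lay, without dropping it, and leave the carton, the spare wheel and the jar where they are.

Things in the scene. Friction and masses are not known exactly. Their poses are not given: they have to be found in the camera images.
- wrench: Ratchet wrench, about 0.39 kg, 217 mm long. Origin on the socket's axis at its open lower mouth; z up, the handle runs level along -x. Round steel head 50 mm across from z = 24.5 to 48.5 mm, square socket below it. Neck 14 mm wide to x = -83 mm, then a black box-section handle to x = -191 mm, 22 mm wide (y), 20 mm high, its axis at z = 40 mm. Centre of mass at x = -64 mm.
- wrench_grip (a point): Good point to hold: on the handle's axis, 115 mm from the socket's axis; axes as the wrench's. Swung clockwise (from above) the wrench drives its socket; counter-clockwise it slips with a drag under 0.1 N m, in clicks of 0.39 rad (16 teeth). Each driving stroke first loses up to 0.39 rad plus the socket's play on the nut, 0.23 rad.
- socket_mouth (a point): Centre of the socket's lower mouth; turns with the socket inside the head. Square opening 26 mm wide, 24 mm deep, 36 mm square outside, sides along this point's x and y. A raised dark 22 mm square cap on top of the head turns with it and lies parallel.
- nut_seat (a point): Centre of the underside of the square nut on the castor's stud, z up, 96 mm above the table; turns with the nut. Nut 24 mm across flats, sides along this point's x and y, 16 mm high, the top 4 mm bevelled to 19 mm; the 11 mm thick stud stands 5 mm out of it. The socket is fully home when its mouth is at this height, on the 42 mm washer.
- nut (a joint): How far the nut is screwed on, rad, growing clockwise from above: at the start between 1.5 and 2.3, hard against its stop at 4.2. Friction 0.25 N m until then.
- stud (a joint): Elastic twist of the stud, rad, which shows the torque on the nut: 25 N m per rad, 0 unloaded. 0.06 is 1.5 N m; beyond 0.10 (2.5 N m) it is overstrained. At the stop about 0.15 to 0.2 rad more of the handle (the parts give a little) adds 1 N m, felt as force and moment at the hand.
- tray: Fixed grey tool tray, 270 x 100 mm, 16 mm high, floor 4 mm thick, origin under its middle; long side along x. The wrench lies along it with its socket on the floor towards +x and its handle in a saddle (top at 34 mm, cheeks up to 46 mm, gap 34 mm, from x = -93 to -67 mm).
- tray_place (a point): Where the wrench's origin lies when it is in the tray: on the tray's floor, 85 mm from its middle along +x; axes as the tray's, the wrench's axes parallel to them.
- carton: Bystander: small cardboard carton 90 x 70 x 55 mm, origin under its centre.
- spare_wheel: Bystander: spare rubber wheel lying flat, 75 mm across, 26 mm high, origin under its centre.
- jar: Bystander: glass jar with steel lid, 56 mm across, 75 mm high, origin under its centre.
- castor: The trolley castor upright in its fixed jig (150 x 120 mm plywood board, wheel 75 mm, clamp behind), origin on the table on the stud's axis; the clamp, up to 92 mm high, stands 78 mm along its +x.

How it is judged:
By the outcome, as a careful person would: the job done as asked, in the order asked, and still so for the second after the job is handed in, with the robot touching nothing.
It also fails if it takes over 72 s, if anything falls off the work surface, if the arm or the gripper's body presses on something with over 40 N, if the wrist force passes 120 N, or if a joint passes its speed limit or range.

### The arm

A 6-joint arm with a two-finger parallel gripper is mounted at the origin on the work surface. World frame = base frame: x ahead of the robot, y to its left, z up, the work surface at z = 0. Lengths are in m, angles in rad, forces in N, time in s.
With the tool pointing down it reaches from about 0.225 to 0.875 m from the base axis. Payload 3.4 kg.
Tool frame: the origin (TCP) lies at the very end of the fingers, on their centre line; the grasp point (between the pads) lies 19 mm behind it; z points along the fingers, y is the line along which they close (so a half turn about z gives the same grasp; the last joint's range is limited). The gripper opens to 85 mm and grips with 20 to 120 N. Pads are 22 mm wide; open, the fingers measure 114 mm over their backs; the gripper's body (76 mm by 85 mm) begins 54 mm behind the grasp point. The pads swing forward as they close: fully open they stand 13 mm farther back than shut.
Start: joints at [1.007, 0.276, 1.505, -0, 1.361, -0.121], TCP at [0.246, 0.52, 0.231] pointing down, gripper open.
Joint ranges: [-2.89, 2.89], [-0.75, 2.08], [0.22, 2.7], [-1.18, 4.32], [0.11, 2.71], [-2.7, 2.7]. Speed limits (rad/s): [2.57, 2.57, 3.14, 3.14, 3.14, 3.14].

### API

Orientations are given as a unit quaternion [w, x, y, z].
In Python, from rig import get_state, optics, sign_off gives the robot as it stands.
- The arm moves only by the tool send_rows, never from a script. Its argument "increments" is a list of rows, each an object with "gripper": the gripper's target within -1 to 1 (shut at 1, half-way at 0, fully open at -1); "linear": the shift along the world's x, y, z in m, a list of three; "delta_rot": the turn, a rotation vector about the world's x, y, z in rad, a list of three. In form: [{"gripper": gripper, "linear": [dx, dy, dz], "delta_rot": [rx, ry, rz]}, ...]. A call has 1 to 8 rows; each row is the pose to reach, as a shift and turn from the pose commanded when the call began; what a row does not reach only later rows make up. A row lasts 1/10 s, in which the tool goes at most 50 mm and 8.59 degrees, less where a joint would pass 70% of its speed; a pose out of reach is approached as far as the arm can. A call with a gripper value outside its range is refused whole. The fingers move at their own pace and stop on an object; "newtons" is the grip in N (left out, the last holds). Time passes only in rows, so rows that repeat a pose let the fingers close. It gives the time, the measured TCP pose, the force, the opening and the grip force at its end, in the units of the state.
- get_state(): the state, without advancing time (a new reading comes with each control period).
- optics.get_image(name): name is "scene" or "top"; returns a dict with "pixels" (480x640x3 uint8, blue, green, red), "K" (3x3 intrinsics, pixels), "rvec" (rotation vector, rad) and "tvec" (3), from world to camera coordinates, as OpenCV has them. Camera axes: x right, y down, z forward; pixel columns grow to the right and rows downward; lengths in m; the calibration is good to about 2 mm. A picture is of the moment at which its call begins. There is no depth.
- sign_off(): hands the job in; it is judged then, once.
The state is a dict: "clock": time; "qpos": joint angles; "qd": joint speeds; "effort": joint torques, N m; "position": TCP position; "ee_rot": TCP orientation; "contact_force": force on the tool from outside, world axes, zero at the start; "moment": the same for the moment, N m; "width": finger opening in m; "gripper_force": force on a finger pad.
Only numpy, scipy, OpenCV 4.12 (cv2) and the standard library are available. Lean on these libraries where they do the work, as an engineer would, in place of code of your own. Each camera call takes 0.05 s, during which the arm holds its last target. There are 200 camera calls.

## Working session

There is one attempt and no reset: what is moved stays moved. The work goes in short steps, Python scripts to look and compute and a tool call to move; the robot and the scene stay as the last step left them, time stands still between calls to the robot, and variables do not carry over. Pictures are saved under pics/ and viewed, at most 10 in all, crops included, and the job is handed in when it is done.

Besides the shell and the picture viewer there is one more tool, called after "Request:" by a JSON object that holds its "method" and its "body". send_rows: Moves the arm, as the interface text tells. Its arguments: {"type":"object","properties":{"increments":{"type":"array"},"newtons":{"type":"number"}},"required":["increments"]}

```bash
ls; mkdir -p pics; cat > h.py <<'E'
import numpy as np, cv2
from rig import get_state, optics, sign_off
def img(n,save=None):
    d=optics.get_image(n); d['R']=cv2.Rodrigues(np.array(d['rvec'],float))[0]; d['t']=np.array(d['tvec'],float).ravel(); d['K']=np.array(d['K'],float)
    d['C']=-d['R'].T@d['t']
    if save: cv2.imwrite('pics/'+save,d['pixels'])
    return d
def ray(d,uv,z):
    r=d['R'].T@np.linalg.inv(d['K'])@np.array([uv[0],uv[1],1.])
    return d['C']+r*(z-d['C'][2])/r[2]
def proj(d,p):
    q=d['K']@(d['R']@np.array(p,float)+d['t']); return q[:2]/q[2]
E
python3 - <<'E'
from h import *
for n in('scene','top'):
    d=img(n,n+'0.png'); print(n,d['C'].round(3),d['K'].round(0).tolist()); print(d['R'].round(2).tolist())
print(get_state())
E
```

```text
pics
scene [ 1.408 -0.219  0.68 ] [[485.0, 0.0, 313.0], [0.0, 485.0, 242.0], [0.0, 0.0, 1.0]]
[[0.26, 0.96, -0.02], [0.54, -0.16, -0.83], [-0.8, 0.21, -0.56]]
top [ 0.425 -0.005  0.969] [[440.0, 0.0, 321.0], [0.0, 440.0, 242.0], [0.0, 0.0, 1.0]]
[[0.01, -1.0, 0.01], [-0.99, -0.01, -0.15], [0.15, -0.01, -0.99]]
{'clock': 0.1, 'qpos': array([ 1.00695798e+00,  2.76508406e-01,  1.50602868e+00,  2.70629694e-05,
        1.36071889e+00, -1.21033507e-01]), 'qd': array([ 7.82752706e-04, -8.60726358e-05, -3.02371329e-03, -1.42853960e-03,
        1.54377156e-03,  6.51663191e-04]), 'effort': array([ 2.89597396e-03, -4.17697263e+01, -2.46405119e+01, -5.44545878e-05,
        5.87049202e-03, -2.89761908e-05]), 'position': array([0.24612345, 0.51912017, 0.23053072]), 'ee_rot': array([-2.91720606e-04,  2.19600716e-01,  9.75589480e-01, -7.78931189e-04]), 'contact_force': array([ 0.20291187,  0.2088154 , -0.993067  ]), 'moment': array([-0.00582828,  0.04599587,  0.04639995]), 'gripper_force': 0.0, 'width': 0.08547646654583421}
```

View pics/top0.png

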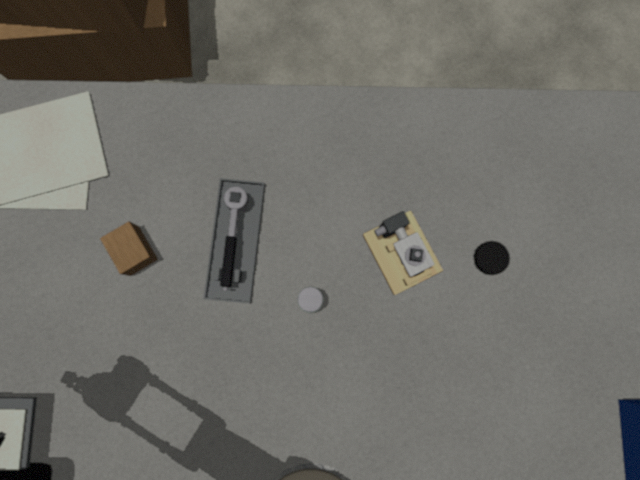

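View pics/scene0.png

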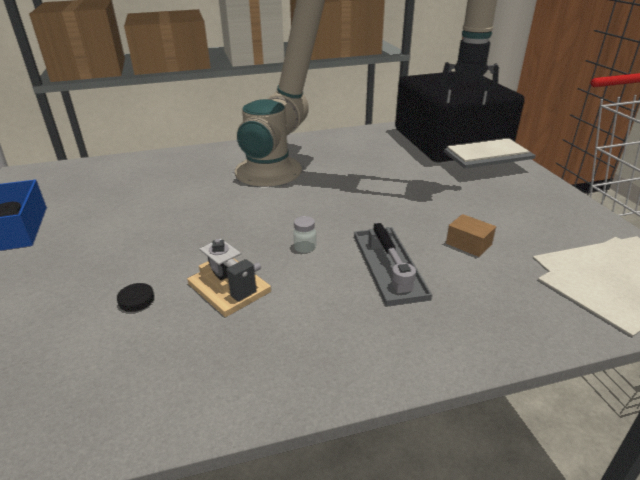

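The top view shows the wrench head at about (235,197), its handle running to (228,285), the tray corners at (222,180), (265,184), (251,302) and (206,298), the nut at (416,256), the clamp at (395,222), the jar at (311,299), the carton at (128,248) and the spare wheel at (491,257). The scene view agrees: nut (219,245), wrench head (402,275). Next I'll enlarge the key areas.

```bash
python3 - <<'E'
from h import *
t=cv2.imread('pics/top0.png'); s=cv2.imread('pics/scene0.png')
a=cv2.resize(t[205:300,360:445],None,fx=4.2,fy=4.2,interpolation=cv2.INTER_CUBIC)
b=cv2.resize(t[175:305,200:270],None,fx=3.07,fy=3.07,interpolation=cv2.INTER_CUBIC)
c=cv2.resize(s[230:315,180:275],None,fx=2.2,fy=2.2,interpolation=cv2.INTER_CUBIC)
H=400
o=np.zeros((H,800,3),np.uint8)
x=0
for m in(a,b,c):
    h=min(H,m.shape[0]);w=min(m.shape[1],800-x);o[:h,x:x+w]=m[:h,:w];x+=w
cv2.imwrite('pics/crop0.png',o)
d=img('top'); hsv=cv2.cvtColor(t,cv2.COLOR_BGR2HSV); g=hsv[...,2]
print(g[248:266,406:428])
# tray
m=((g<75)).astype(np.uint8); m[:, :195]=0; m[:,275:]=0; m[:170]=0; m[312:]=0
cs=cv2.findContours(m,cv2.RETR_EXTERNAL,cv2.CHAIN_APPROX_NONE)[0]
k=max(cs,key=cv2.contourArea); r=cv2.minAreaRect(k); B=cv2.boxPoints(r); print('tray',r)
P=np.array([ray(d,q,.016) for q in B]); print(P.round(4), np.linalg.norm(P[0]-P[1]),np.linalg.norm(P[1]-P[2]),P.mean(0))
# board yellow
m=cv2.inRange(hsv,(12,60,100),(30,255,255)); m[:, :355]=0; m[:,450:]=0; m[:200]=0;m[300:]=0
pts=cv2.findNonZero(m); r=cv2.minAreaRect(pts); B=cv2.boxPoints(r)
P=np.array([ray(d,q,.012) for q in B]); print('board',r);print(P.round(4), np.linalg.norm(P[0]-P[1]),np.linalg.norm(P[1]-P[2]))
E
```

```text
[[151 145 134 122 103  85  88  86  94 101 110 113 117 118 121 128 141 151
  155 156 157 161]
 [140 131 125 113  80  49  57  67  71  75  77  80  84  87  87  97 115 132
  150 155 157 160]
 [135 126 123 112  71  43  49  60  65  66  63  70  67  63  62  69  87 114
  141 153 157 155]
 [129 127 124 109  69  41  48  65  65  75  89  98  91  83  66  65  77 106
  137 153 154 149]
 [125 125 124 103  68  43  53  64  72  99 115 122 116 102  81  69  79 110
  132 148 153 153]
 [124 127 120  97  58  46  60  69  87 110 127 131 124 115  95  70  84 112
  134 143 155 157]
 [123 127 119  89  55  48  62  71  86 110 126 133 128 119  98  73  88 118
  132 143 152 155]
 [125 125 116  88  50  47  63  66  78 103 121 128 125 114  87  73  91 121
  133 138 152 156]
 [126 125 113  82  50  53  64  66  69  83 102 114 112  90  70  69  95 120
  129 139 149 157]
 [125 123 110  73  45  49  63  65  62  68  74  80  77  72  64  66  96 122
  131 139 150 157]
 [123 125 110  74  39  45  57  60  63  57  60  65  59  63  62  70  95 122
  132 142 149 156]
 [126 124 111  72  41  39  49  52  48  46  57  51  60  60  65  79 102 121
  1
[... 407 characters left out ...]
29 126 126 128 127 130 129 131 135 133 139 147 152 155
  157 157 158 156]
 [159 160 156 151 147 142 135 128 131 130 133 141 141 146 149 154 158 156
  155 156 158 155]]
tray ((236.423095703125, 241.11537170410156), (27.659744262695312, 98.35954284667969), 7.125016689300537)
[[0.4702 0.209  0.016 ]
 [0.6868 0.1925 0.016 ]
 [0.6798 0.1312 0.016 ]
 [0.4637 0.1498 0.016 ]] 0.2171401346764626 0.061619219962597685 [0.57512782 0.17063146 0.016     ]
board ((402.300048828125, 252.10000610351562), (68.42367553710938, 55.007266998291016), 63.43495178222656)
[[ 0.5942 -0.1053  0.012 ]
 [ 0.6515 -0.2153  0.012 ]
 [ 0.5156 -0.2797  0.012 ]
 [ 0.4608 -0.1714  0.012 ]] 0.12401033876683278 0.1504320936397455
```

View pics/crop0.png

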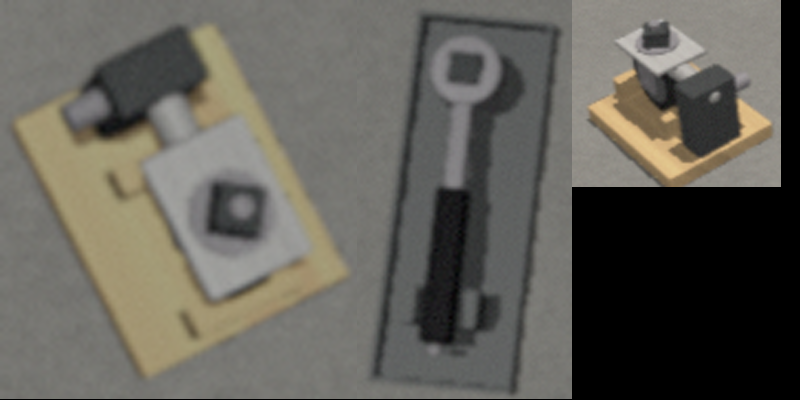

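The crop shows the nut as a dark square turned a few degrees, with its light stud at crop (241,206), and the clamp behind it. In the tray the wrench head shows its dark cap at crop (465,69), and the handle runs down to (440,340).

```bash
cat > m.py <<'E'
from h import *
def edges(d,c,half,thr,z,lo,dark=True,name=''):
    """fit 4 sides of dark square near pixel c: scan outward from distance lo to half; return world yaw per side"""
    g=cv2.GaussianBlur(cv2.cvtColor(d['pixels'],cv2.COLOR_BGR2GRAY),(3,3),0).astype(np.float32)
    for ax,s in((0,1),(0,-1),(1,1),(1,-1)):
        P=[]
        for o in np.arange(-3,3.1,1):
            q=np.arange(lo,half,.1); u=c[0]+(s*q if ax==0 else o); v=c[1]+(s*q if ax==1 else o)
            u=np.broadcast_to(u,q.shape).astype(np.float32).reshape(1,-1);v=np.broadcast_to(v,q.shape).astype(np.float32).reshape(1,-1)
            w=cv2.remap(g,u,v,cv2.INTER_LINEAR)[0]; i=np.argmax(w>thr)
            if w[i]>thr and i>0: P.append(ray(d,(u[0,i],v[0,i]),z)[:2])
        if len(P)<4: print('few',ax,s);continue
        vx,vy,x0,y0=cv2.fitLine(np.array(P,np.float32),cv2.DIST_HUBER,0,.001,.01).ravel()
        print(name,ax,s,'yaw mod90 %.1f'%((np.degrees(np.arctan2(vy,vx))+45)%90-45),'mid',np.round(np.mean(P,0),4))
E
python3 - <<'E'
from m import *
d=img('top'); p=d['pixels']; hsv=cv2.cvtColor(p,cv2.COLOR_BGR2HSV); g=hsv[...,2]
# stud
m=(g>95).astype(np.uint8); sub=np.zeros_like(m); sub[250:259,413:422]=m[250:259,413:422]
M=cv2.moments(sub); c=(M['m10']/M['m00'],M['m01']/M['m00']); print('stud px',c,'world',ray(d,c,.117))
edges(d,(c[0]-.5,c[1]+.7),9,95,.106,5.5,name='nut')
# head
m=((g>115)).astype(np.uint8); m[:, :218]=0; m[:,252:]=0; m[:183]=0; m[215:]=0
k=max(cv2.findContours(m,cv2.RETR_EXTERNAL,cv2.CHAIN_APPROX_NONE)[0],key=cv2.contourArea)
pts=np.array([q for q in k[:,0] if q[1]<206]); 
A=np.c_[2*pts,np.ones(len(pts))]; s=np.linalg.lstsq(A,(pts**2).sum(1),rcond=None)[0]; r=np.sqrt(s[2]+s[0]**2+s[1]**2)
hc=s[:2]; H=ray(d,hc,.0525); print('head',hc,r,H, 'r mm',1000*r*np.linalg.norm(ray(d,hc+[1,0],.0525)-H))
print(g[188:208,225:247])
edges(d,hc,8,110,.057,3,name='cap')
# neck rows and handle rows
for nm,rows,f,z in(('neck',range(212,234),lambda w:w>115,.052),('handle',range(240,282),lambda w:w<45,.054)):
    P=[]
    for v in rows:
        w=g[v,215:248]; i=np.where(f(w))[0]
        if len(i): P.append(list(ray(d,(215+i.mean(),v),z)[:2])+[len(i)])
    P=np.array(P); vx,vy,x0,y0=cv2.fitLine(P[:,:2].astype(np.float32),cv2.DIST_HUBER,0,.001,.01).ravel()
    if vx<0: vx,vy=-vx,-vy
    print(nm,len(P),'w',np.median(P[:,2]),'yaw',np.degrees(np.arctan2(vy,vx)),'off of head',(H[0]-x0)*-vy+(H[1]-y0)*vx, P[[0,-1],:2].round(4))
E
```

```text
stud px (417.0, 253.70833333333334) world [ 0.5376381 -0.2011642  0.117    ]
nut 0 1 yaw mod90 -6.3 mid [ 0.5388 -0.2142]
nut 0 -1 yaw mod90 -9.9 mid [ 0.5375 -0.1871]
nut 1 1 yaw mod90 -5.2 mid [ 0.5234 -0.2024]
nut 1 -1 yaw mod90 -8.0 mid [ 0.5498 -0.2029]
head [234.63399385 197.30333189] 10.456182726987 [0.66216488 0.17181694 0.0525    ] r mm 22.27313992715798
[[ 92  95  97 101 115 122 128 132 131 131 129 131 133 130 125 120 109  99
   94  93  93  93]
 [ 91  94 105 117 125 132 131 132 132 134 131 130 131 130 129 131 126 113
  104  95  93  95]
 [ 96 104 116 126 131 128 128 128 131 128 130 132 131 131 130 133 129 126
  118 105  95  94]
 [103 118 128 131 122 116 111 109 110 113 116 123 124 124 122 127 130 131
  127 114  99  86]
 [113 128 135 131 123  96  81  81  81  84  90  98  99  96  95 107 122 133
  129 120 102  86]
 [121 133 135 129 120  92  69  68  63  69  63  66  70  69  67  81 107 127
  132 128 110  85]
 [128 134 133 131 120  92  70  64  66  64  61  66  63  64  58  68 100 127
  133 129 115  87]
 [130 132 135 132 122  93  72  64  67  69  67  67  65  62  57  64 100 126
  134 135
[... 800 characters left out ...]
136 138 137 139 136 136 133
  117  86  58  47]
 [ 95 104 118 127 138 138 139 139 136 138 138 139 136 139 137 138 130 118
   91  65  45  49]
 [ 93  91  98 111 127 136 138 140 139 137 136 135 139 138 134 127 115  93
   67  48  44  45]
 [ 94  93  89  88 102 118 126 131 129 132 131 132 128 123 112 100  83  64
   49  45  43  45]]
cap 0 1 yaw mod90 -12.0 mid [0.6612 0.1574]
cap 0 -1 yaw mod90 -5.4 mid [0.6608 0.1834]
cap 1 1 yaw mod90 -5.4 mid [0.6498 0.1705]
cap 1 -1 yaw mod90 -6.0 mid [0.6748 0.1715]
neck 22 w 5.0 yaw -3.9317746 off of head 0.0002914891319550925 [[0.6301 0.174 ]
 [0.5848 0.1763]]
handle 42 w 11.0 yaw -2.6576824 off of head 0.0008975696388944677 [[0.5695 0.1752]
 [0.4836 0.1752]]
```

Request:
{"method": "send_rows", "body": {"increments": [{"gripper": 0,"linear": [0.035,-0.04,0],"delta_rot": [0,0,0.05]},{"gripper": 0,"linear": [0.065,-0.074,0],"delta_rot": [0,0,0.1]},{"gripper": 0,"linear": [0.095,-0.108,-0.01],"delta_rot": [0,0,0.15]},{"gripper": 0,"linear": [0.125,-0.142,-0.02],"delta_rot": [0,0,0.2]},{"gripper": 0,"linear": [0.155,-0.176,-0.03],"delta_rot": [0,0,0.25]},{"gripper": 0,"linear": [0.185,-0.21,-0.04],"delta_rot": [0,0,0.3]},{"gripper": 0,"linear": [0.215,-0.244,-0.05],"delta_rot": [0,0,0.35]},{"gripper": 0,"linear": [0.245,-0.278,-0.06],"delta_rot": [0,0,0.375]}], "newtons": 100}}

```text
clock: 1.0
position: [0.4923, 0.24, 0.1709]
ee_rot: [0.0, 0.033, 0.999, 0.0]
contact_force: [0.3, 0.9, 0.5]
width: 0.0425
gripper_force: 0.0
```

Request:
{"method": "send_rows", "body": {"increments": [{"gripper": 0,"linear": [0.03,-0.034,-0.015],"delta_rot": [0,0,0]},{"gripper": 0,"linear": [0.045,-0.052,-0.03],"delta_rot": [0,0,0]},{"gripper": 0,"linear": [0.055,-0.064,-0.05],"delta_rot": [0,0,0]},{"gripper": 0,"linear": [0.055,-0.064,-0.07],"delta_rot": [0,0,0]},{"gripper": 0,"linear": [0.055,-0.064,-0.08],"delta_rot": [0,0,0]},{"gripper": 0,"linear": [0.055,-0.064,-0.08],"delta_rot": [0,0,0]}]}}

```text
clock: 1.6
position: [0.545, 0.1774, 0.0897]
ee_rot: [-0.002, 0.034, 0.999, -0.0]
contact_force: [-0.5, -0.1, -0.1]
width: 0.0427
gripper_force: 0.0
```

```bash
python3 - <<'E'
from m import *
s=get_state(); print(s['clock'],s['position'],s['ee_rot'],s['width'],s['qpos'].round(2))
d=img('top'); t=img('scene')
a=cv2.resize(d['pixels'][170:310,180:300],None,fx=3.5,fy=3.5,interpolation=cv2.INTER_CUBIC)
b=cv2.resize(t['pixels'][180:320,330:460],None,fx=2.9,fy=3.5,interpolation=cv2.INTER_CUBIC)
cv2.imwrite('pics/g1.png',np.hstack([a,b]))
E
```

```text
1.6 [0.54498553 0.17738962 0.08972588] [-1.92041887e-03  3.39102323e-02  9.99422980e-01 -3.39579729e-04] 0.04267933572096087 [ 0.19  0.39  1.71  0.    1.04 -1.31]
```

View pics/g1.png

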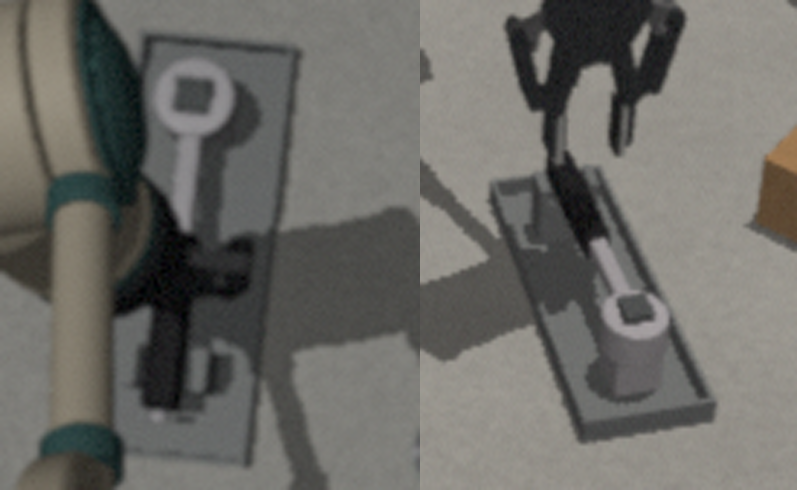

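The top view shows the gripper over the handle, with the wrench head at crop (193,97). In the scene view the fingers straddle the handle at crop (560–620,150). Next I'll lower and close.

Request:
{"method": "send_rows", "body": {"increments": [{"gripper": 0,"linear": [0,0,-0.02],"delta_rot": [0,0,0]},{"gripper": 0,"linear": [0,0,-0.045],"delta_rot": [0,0,0]},{"gripper": 0,"linear": [0,0,-0.062],"delta_rot": [0,0,0]},{"gripper": 0,"linear": [0,0,-0.068],"delta_rot": [0,0,0]},{"gripper": 0,"linear": [0,0,-0.068],"delta_rot": [0,0,0]},{"gripper": 1,"linear": [0,0,-0.068],"delta_rot": [0,0,0]},{"gripper": 1,"linear": [0,0,-0.068],"delta_rot": [0,0,0]},{"gripper": 1,"linear": [0,0,-0.068],"delta_rot": [0,0,0]}]}}

```text
clock: 2.5
position: [0.5475, 0.178, 0.025]
ee_rot: [0.001, 0.034, 0.999, 0.001]
contact_force: [0.1, -0.1, 5.3]
width: 0.02
gripper_force: 98.4
```

Request:
{"method": "send_rows", "body": {"increments": [{"gripper": 1,"linear": [0,0,0],"delta_rot": [0,0,0]},{"gripper": 1,"linear": [0,0,0],"delta_rot": [0,0,0]},{"gripper": 1,"linear": [0,0,0],"delta_rot": [0,0,0]}]}}

```text
clock: 2.8
position: [0.5475, 0.1781, 0.025]
ee_rot: [0.002, 0.034, 0.999, 0.001]
contact_force: [-0.6, 1.3, 6.2]
width: 0.02
gripper_force: 98.4
```

```bash
python3 - <<'E'
from m import *
s=get_state(); print(s)
E
```

```text
{'clock': 2.8, 'qpos': array([ 1.93335432e-01,  4.61296069e-01,  1.78753368e+00,  5.36264579e-04,
        8.89565933e-01, -1.31021888e+00]), 'qd': array([ 0.001948  ,  0.00036156,  0.00154657, -0.00084861, -0.0008396 ,
        0.00170586]), 'effort': array([ -0.81324214, -42.22949624, -16.49872363,  -0.22521753,
        -0.2515826 ,   0.11545715]), 'position': array([0.54750851, 0.17806396, 0.02500307]), 'ee_rot': array([1.51056819e-03, 3.37830594e-02, 9.99427889e-01, 5.62886782e-04]), 'contact_force': array([-0.57716888,  1.28620797,  6.16973723]), 'moment': array([0.19068219, 0.15463044, 0.08457166]), 'gripper_force': 98.4439480304718, 'width': 0.020038043620963904}
```

Request:
{"method": "send_rows", "body": {"increments": [{"gripper": 1,"linear": [0,0,0.01],"delta_rot": [0,0,0]},{"gripper": 1,"linear": [0,0,0.03],"delta_rot": [0,0,0]},{"gripper": 1,"linear": [0,0,0.055],"delta_rot": [0,0,0]},{"gripper": 1,"linear": [0,0,0.085],"delta_rot": [0,0,0]},{"gripper": 1,"linear": [0,0,0.115],"delta_rot": [0,0,0]},{"gripper": 1,"linear": [0,0,0.145],"delta_rot": [0,0,0]},{"gripper": 1,"linear": [0,0,0.167],"delta_rot": [0,0,0]},{"gripper": 1,"linear": [0,0,0.177],"delta_rot": [0,0,0]}]}}

```text
clock: 3.6
position: [0.5469, 0.1776, 0.2027]
ee_rot: [0.001, 0.034, 0.999, 0.0]
contact_force: [0.3, 0.4, -3.7]
width: 0.0204
gripper_force: 97.9
```

Request:
{"method": "send_rows", "body": {"increments": [{"gripper": 1,"linear": [-0.005,-0.015,0],"delta_rot": [0,0,0]},{"gripper": 1,"linear": [-0.014,-0.042,0],"delta_rot": [0,0,0]},{"gripper": 1,"linear": [-0.024,-0.072,0],"delta_rot": [0,0,0]},{"gripper": 1,"linear": [-0.034,-0.102,0],"delta_rot": [0,0,0]},{"gripper": 1,"linear": [-0.045,-0.135,0],"delta_rot": [0,0,0]},{"gripper": 1,"linear": [-0.056,-0.168,0],"delta_rot": [0,0,0]},{"gripper": 1,"linear": [-0.067,-0.201,0],"delta_rot": [0,0,0]},{"gripper": 1,"linear": [-0.078,-0.234,0],"delta_rot": [0,0,0]}]}}

```text
clock: 4.4
position: [0.4655, -0.058, 0.1985]
ee_rot: [-0.002, 0.034, 0.999, 0.0]
contact_force: [0.2, -0.8, -4.0]
width: 0.021
gripper_force: 98.1
```

Request:
{"method": "send_rows", "body": {"increments": [{"gripper": 1,"linear": [-0.011,-0.033,0],"delta_rot": [0,0,0]},{"gripper": 1,"linear": [-0.021,-0.063,0],"delta_rot": [0,0,0]},{"gripper": 1,"linear": [-0.031,-0.093,0],"delta_rot": [0,0,0]},{"gripper": 1,"linear": [-0.039,-0.117,0],"delta_rot": [0,0,0]},{"gripper": 1,"linear": [-0.044,-0.132,0],"delta_rot": [0,0,0]},{"gripper": 1,"linear": [-0.0465,-0.1385,0],"delta_rot": [0,0,0]},{"gripper": 1,"linear": [-0.0465,-0.1385,0],"delta_rot": [0,0,0]},{"gripper": 1,"linear": [-0.0465,-0.1385,0],"delta_rot": [0,0,0]}]}}

```text
clock: 5.2
position: [0.4212, -0.1942, 0.1996]
ee_rot: [-0.001, 0.034, 0.999, 0.001]
contact_force: [-0.5, 0.3, -3.9]
width: 0.0205
gripper_force: 98.2
```

```bash
python3 - <<'E'
from m import *
s=get_state(); print(s['clock'],s['position'],s['ee_rot'],s['width'],s['contact_force'],s['moment'])
d=img('top','t2.png'); t=img('scene','s2.png')
print(proj(d,[.5375,-.201,.229]),proj(t,[.5375,-.201,.229]))
a=cv2.resize(d['pixels'][190:310,350:470],None,fx=3.3,fy=3.3,interpolation=cv2.INTER_CUBIC)
b=cv2.resize(t['pixels'][170:310,160:300],(396,396),interpolation=cv2.INTER_CUBIC)
cv2.imwrite('pics/g2.png',np.hstack([a,b]))
E
```

```text
5.2 [ 0.42121992 -0.19418358  0.19963312] [-7.30347143e-04  3.39510889e-02  9.99422931e-01  7.71427454e-04] 0.020465302402881906 [-0.53767228  0.32948759 -3.87799828] [0.03132742 0.1952507  0.01421831]
[431.7944652  245.35157648] [209.88243902 192.47472753]
```

View pics/g2.png

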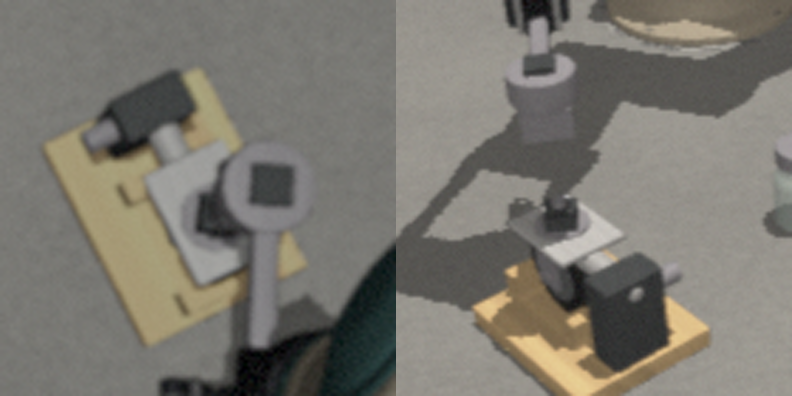

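The top crop shows the head over the castor, with the cap at (272,184), which is pixel (432,246) and within about 1 px of the prediction. The scene view shows the wrench level above the nut.

```bash
python3 - <<'E'
from m import *
d=img('top'); t=img('scene')
def sq(d,c,thr,R):
    g=cv2.cvtColor(d['pixels'],cv2.COLOR_BGR2GRAY); x,y=int(c[0]),int(c[1])
    w=cv2.resize(g[y-R:y+R,x-R:x+R],None,fx=8,fy=8,interpolation=cv2.INTER_CUBIC)
    m=(w<thr).astype(np.uint8); n,l,st,ce=cv2.connectedComponentsWithStats(m); k=l[R*8,R*8]
    cs=cv2.findContours((l==k).astype(np.uint8),cv2.RETR_EXTERNAL,cv2.CHAIN_APPROX_NONE)[0]; k=max(cs,key=cv2.contourArea)
    r=cv2.minAreaRect(k); B=(cv2.boxPoints(r)+.5)/8-.5+[x-R,y-R]; return r,B
for nm,dd,c,thr,R,z in(('cap',d,(432,246),95,11,.230),):
    for thr in(85,95,105):
        r,B=sq(dd,c,thr,R); P=np.array([ray(dd,b,z) for b in B]); e=np.diff(np.r_[P,P[:1]],axis=0)[:,:2]
        print(nm,thr,'len',np.linalg.norm(e,axis=1).round(4),'yaw',((np.degrees(np.arctan2(e[:,1],e[:,0]))+45)%90-45).round(1),'ctr',P.mean(0).round(4))
edges(d,(432,245.5),11,95,.230,4,name='cap')
# old picture for tray cap same method
d0=dict(d); d0['pixels']=cv2.imread('pics/top0.png')
for thr in(85,95,105):
    r,B=sq(d0,(235,197),thr,10);P=np.array([ray(d0,b,.055) for b in B]); e=np.diff(np.r_[P,P[:1]],axis=0)[:,:2]
    print('cap0',thr,np.linalg.norm(e,axis=1).round(4),((np.degrees(np.arctan2(e[:,1],e[:,0]))+45)%90-45).round(1),P.mean(0).round(4))
for thr in(75,85,95):
    r,B=sq(d0,(414,257),thr,9);P=np.array([ray(d0,b,.106) for b in B]); e=np.diff(np.r_[P,P[:1]],axis=0)[:,:2]
    print('nut',thr,np.linalg.norm(e,axis=1).round(4),((np.degrees(np.arctan2(e[:,1],e[:,0]))+45)%90-45).round(1),P.mean(0).round(4))
# scene stud
g=cv2.cvtColor(t['pixels'],cv2.COLOR_BGR2GRAY); c=proj(t,[.5375,-.201,.117]); print('stud scene pred',c); y,x=int(c[1]),int(c[0]); print(g[y-6:y+14,x-10:x+12])
r0=ray(t,(c),.117)
E
```

```text
cap 85 len [0.0216 0.0221 0.0216 0.022 ] yaw [-6.1 -4.  -6.3 -4. ] ctr [ 0.5374 -0.2006  0.23  ]
cap 95 len [0.0227 0.0231 0.0227 0.023 ] yaw [-6.9 -4.8 -7.1 -4.8] ctr [ 0.5375 -0.2008  0.23  ]
cap 105 len [0.0238 0.0243 0.0238 0.0242] yaw [-7.5 -5.5 -7.8 -5.5] ctr [ 0.5376 -0.201   0.23  ]
cap 0 1 yaw mod90 -2.6 mid [ 0.5373 -0.212 ]
cap 0 -1 yaw mod90 -7.0 mid [ 0.5369 -0.1893]
cap 1 1 yaw mod90 -6.8 mid [ 0.5263 -0.2008]
cap 1 -1 yaw mod90 -0.2 mid [ 0.5485 -0.2014]
cap0 85 [0.0212 0.0229 0.0212 0.0228] [-4.2 -6.3 -4.4 -6.2] [0.6627 0.1704 0.055 ]
cap0 95 [0.0225 0.0242 0.0225 0.0241] [-4.6 -6.7 -4.8 -6.7] [0.6627 0.1706 0.055 ]
cap0 105 [0.0237 0.0254 0.0237 0.0253] [-4.5 -6.6 -4.8 -6.6] [0.6627 0.1706 0.055 ]
nut 75 [0.0243 0.0243 0.0243 0.0242] [-8.1 -6.4 -8.3 -6.4] [ 0.5368 -0.2005  0.106 ]
nut 85 [0.0254 0.0258 0.0254 0.0257] [ -9.7  -8.  -10.   -8. ] [ 0.537  -0.2008  0.106 ]
nut 95 [0.0268 0.0273 0.0268 0.0271] [-10.5  -8.9 -10.8  -8.9] [ 0.5372 -0.2009  0.106 ]
stud scene pred [217.08230882 239.71938334]
[[142 145 131 103  99  97  97  94  85  85  83  84  84  86  85  82  80
[... 1091 characters left out ...]
2  47  42  56  62  60  61 107
  150 158 170 190]
 [112 112 105  98  83  62  41  45  37  45  43  37  43  46  50  50  60 107
  146 155 166 182]
 [111 110 101  92  81  59  48  47  50  45  51  51  51  54  54  53  67 111
  148 154 157 171]
 [109 103  94  89  83  70  54  54  52  55  54  54  54  56  54  57  70 112
  151 152 154 158]
 [106 102  92  88  83  69  58  55  53  51  52  53  53  52  54  54  74 116
  146 151 147 163]
 [110 103  94  91  87  75  59  56  51  54  54  54  52  56  56  57  75 115
  150 143 143 170]
 [112 106  96  91  90  78  61  58  57  61  58  63  62  75  90  91 104 127
  138 127 155 191]
 [114 111 103  89  91  88  78  78  84  87  83  83  90 116 144 144 147 141
  133 154 187 197]]
```

Request:
{"method": "send_rows", "body": {"increments": [{"gripper": 1,"linear": [0.0005,0.0045,-0.01],"delta_rot": [0,0,-0.04]},{"gripper": 1,"linear": [0.0005,0.0045,-0.03],"delta_rot": [0,0,-0.04]},{"gripper": 1,"linear": [0.0005,0.0045,-0.048],"delta_rot": [0,0,-0.04]},{"gripper": 1,"linear": [0.0005,0.0045,-0.058],"delta_rot": [0,0,-0.04]},{"gripper": 1,"linear": [0.0005,0.0045,-0.062],"delta_rot": [0,0,-0.04]},{"gripper": 1,"linear": [0.0005,0.0045,-0.065],"delta_rot": [0,0,-0.04]},{"gripper": 1,"linear": [0.0005,0.0045,-0.067],"delta_rot": [0,0,-0.04]}]}}

```text
clock: 6.1
position: [0.423, -0.1907, 0.1337]
ee_rot: [0.001, 0.054, 0.999, -0.0]
contact_force: [-0.1, 0.6, -3.7]
width: 0.0207
gripper_force: 98.2
```

```bash
python3 - <<'E'
from m import *
s=get_state(); print(s['clock'],s['position'],s['ee_rot'],s['width'],s['contact_force'],s['moment'])
d=img('top','t3.png'); t=img('scene','s3.png')
a=cv2.resize(d['pixels'][200:300,370:470],None,fx=4,fy=4,interpolation=cv2.INTER_CUBIC)
b=cv2.resize(t['pixels'][200:300,170:270],None,fx=4,fy=4,interpolation=cv2.INTER_CUBIC)
cv2.imwrite('pics/g3.png',np.hstack([a,b]))
E
```

```text
6.1 [ 0.42295037 -0.19068355  0.13373593] [ 5.70561668e-04  5.37854729e-02  9.98552315e-01 -2.68450870e-04] 0.020684504758995997 [-0.07836083  0.62109071 -3.67139454] [ 0.05256293  0.20050231 -0.03867639]
```

View pics/g3.png

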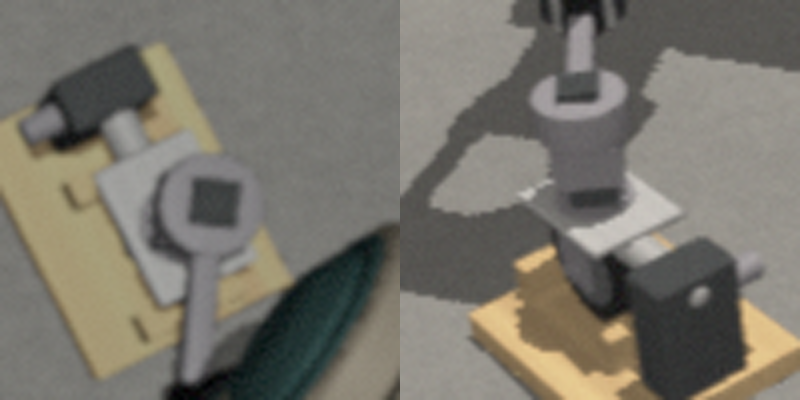

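The scene crop shows the socket straddling the nut: the nut's lower part is visible at (570–622,197) inside the socket's width of 553–628. Next I'll lower to the washer.

Request:
{"method": "send_rows", "body": {"increments": [{"gripper": 1,"linear": [0,0,-0.003],"delta_rot": [0,0,0]},{"gripper": 1,"linear": [0,0,-0.006],"delta_rot": [0,0,0]},{"gripper": 1,"linear": [0,0,-0.009],"delta_rot": [0,0,0]},{"gripper": 1,"linear": [0,0,-0.012],"delta_rot": [0,0,0]},{"gripper": 1,"linear": [0,0,-0.014],"delta_rot": [0,0,0]},{"gripper": 1,"linear": [0,0,-0.016],"delta_rot": [0,0,0]},{"gripper": 1,"linear": [0,0,-0.016],"delta_rot": [0,0,0]}]}}

```text
clock: 6.9
position: [0.4223, -0.1905, 0.1173]
ee_rot: [-0.0, 0.054, 0.999, 0.0]
contact_force: [-1.9, 0.6, -1.3]
width: 0.0206
gripper_force: 98.5
```

```bash
cat > st.py <<'E'
from h import *
N=np.array([.5375,-.201])
def st():
    s=get_state(); p=s['position'];f=s['contact_force'];m=s['moment'];q=s['ee_rot']
    r=p[:2]-N; w=np.arctan2(-r[1],-r[0]); T=r[0]*f[1]-r[1]*f[0]+m[2]
    psi=2*np.arctan2(q[2],q[1]); 
    print('t %.1f p %s yaw_tool %.3f w %.3f r %.4f F %s M %s T %.2f grip %.1f q6 %.2f'%(s['clock'],p.round(4),(psi-np.pi/2),w,np.hypot(*r),f.round(1),m.round(2),T,1e3*s['width'],s['qpos'][5]))
if __name__=='__main__': st()
E
python3 st.py
```

```text
t 6.9 p [ 0.4223 -0.1905  0.1173] yaw_tool 1.463 w -0.091 r 0.1156 F [-1.9  0.6 -1.3] M [0.05 0.13 0.03] T -0.02 grip 20.6 q6 -2.04
```

```bash
cat > arc.py <<'E'
import numpy as np,sys
def arc(r,ths):
    r=np.array(r)
    for th in ths:
        c,s=np.cos(th),np.sin(th); print('%.2f [%.4f, %.4f]'%(th,*(np.array([[c,-s],[s,c]])@r-r)))
    return np.array([[c,-s],[s,c]])@r
if __name__=='__main__':
    r=np.array([-.1152,.0105]); a=[-.05,-.15,-.25,-.35,-.45,-.55,-.65,-.75]
    r=arc(r,a); print(); r=arc(r,[-.1,-.2,-.3,-.4,-.5,-.6,-.65,-.65]); print()
    r=arc(r,[-.1,-.2]); print('back from -1.4');r=np.array([-.1152,.0105]); c,s=np.cos(-1.4),np.sin(-1.4); r=np.array([[c,-s],[s,c]])@r
    r=arc(r,[.05,.17,.3,.43,.56,.69,.82,.95]); print(); r=arc(r,[.13,.26,.39,.52,.65,.75,.8,.8]);print()
E
python3 arc.py
```

```text
-0.05 [0.0007, 0.0057]
-0.15 [0.0029, 0.0171]
-0.25 [0.0062, 0.0282]
-0.35 [0.0106, 0.0389]
-0.45 [0.0160, 0.0491]
-0.55 [0.0225, 0.0587]
-0.65 [0.0298, 0.0676]
-0.75 [0.0381, 0.0757]

-0.10 [0.0090, 0.0073]
-0.20 [0.0187, 0.0136]
-0.30 [0.0289, 0.0189]
-0.40 [0.0397, 0.0232]
-0.50 [0.0508, 0.0264]
-0.60 [0.0621, 0.0285]
-0.65 [0.0679, 0.0291]
-0.65 [0.0679, 0.0291]

-0.10 [0.0116, 0.0003]
-0.20 [0.0231, -0.0005]
back from -1.4
0.05 [-0.0058, -0.0006]
0.17 [-0.0194, -0.0032]
0.30 [-0.0337, -0.0079]
0.43 [-0.0472, -0.0143]
0.56 [-0.0598, -0.0225]
0.69 [-0.0713, -0.0323]
0.82 [-0.0814, -0.0434]
0.95 [-0.0899, -0.0557]

0.13 [-0.0069, -0.0134]
0.26 [-0.0120, -0.0275]
0.39 [-0.0152, -0.0422]
0.52 [-0.0165, -0.0571]
0.65 [-0.0158, -0.0722]
0.75 [-0.0140, -0.0836]
0.80 [-0.0127, -0.0892]
0.80 [-0.0127, -0.0892]
```

Request:
{"method": "send_rows", "body": {"increments": [{"gripper": 1,"linear": [0.0007,0.0057,-0.0005],"delta_rot": [0,0,-0.05]},{"gripper": 1,"linear": [0.0029,0.0171,-0.0005],"delta_rot": [0,0,-0.15]},{"gripper": 1,"linear": [0.0062,0.0282,-0.0005],"delta_rot": [0,0,-0.25]},{"gripper": 1,"linear": [0.0106,0.0389,-0.0005],"delta_rot": [0,0,-0.35]},{"gripper": 1,"linear": [0.016,0.0491,-0.0005],"delta_rot": [0,0,-0.45]},{"gripper": 1,"linear": [0.0225,0.0587,-0.0005],"delta_rot": [0,0,-0.55]},{"gripper": 1,"linear": [0.0298,0.0676,-0.0005],"delta_rot": [0,0,-0.65]},{"gripper": 1,"linear": [0.0381,0.0757,-0.0005],"delta_rot": [0,0,-0.75]}]}}

```text
clock: 7.7
position: [0.4619, -0.1143, 0.1173]
ee_rot: [0.001, 0.417, 0.909, 0.0]
contact_force: [1.6, -0.3, -3.0]
width: 0.0205
gripper_force: 98.3
```

```bash
python3 st.py
```

```text
t 7.7 p [ 0.4619 -0.1143  0.1173] yaw_tool 0.710 w -0.854 r 0.1151 F [ 1.6 -0.3 -3. ] M [ 0.17 -0.27  0.51] T 0.40 grip 20.5 q6 -1.10
```

Request:
{"method": "send_rows", "body": {"increments": [{"gripper": 1,"linear": [0.009,0.0073,0],"delta_rot": [0,0,-0.1]},{"gripper": 1,"linear": [0.0187,0.0136,0],"delta_rot": [0,0,-0.2]},{"gripper": 1,"linear": [0.0289,0.0189,0],"delta_rot": [0,0,-0.3]},{"gripper": 1,"linear": [0.0397,0.0232,0],"delta_rot": [0,0,-0.4]},{"gripper": 1,"linear": [0.0508,0.0264,0],"delta_rot": [0,0,-0.5]},{"gripper": 1,"linear": [0.0621,0.0285,0],"delta_rot": [0,0,-0.6]},{"gripper": 1,"linear": [0.0679,0.0291,0],"delta_rot": [0,0,-0.65]},{"gripper": 1,"linear": [0.0679,0.0291,0],"delta_rot": [0,0,-0.65]}]}}

```text
clock: 8.5
position: [0.5305, -0.0857, 0.1172]
ee_rot: [0.001, 0.684, 0.73, 0.001]
contact_force: [2.1, 0.8, -2.6]
width: 0.0203
gripper_force: 98.6
```

```bash
python3 st.py; python3 - <<'E'
from h import *
d=img('top'); t=img('scene')
a=cv2.resize(d['pixels'][200:300,370:470],None,fx=4,fy=4,interpolation=cv2.INTER_CUBIC)
b=cv2.resize(t['pixels'][200:300,170:270],None,fx=4,fy=4,interpolation=cv2.INTER_CUBIC)
cv2.imwrite('pics/g4.png',np.hstack([a,b]))
E
```

```text
t 8.5 p [ 0.5305 -0.0857  0.1172] yaw_tool 0.065 w -1.510 r 0.1156 F [ 2.1  0.8 -2.6] M [ 0.18 -0.53  0.55] T 0.30 grip 20.3 q6 -0.35
```

View pics/g4.png

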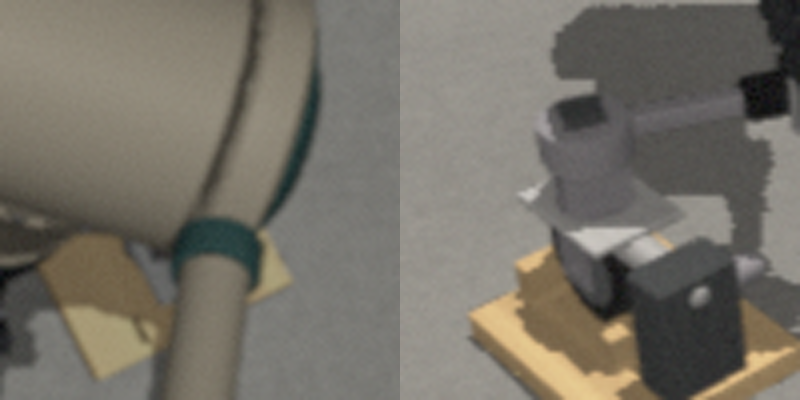

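The scene crop shows the socket still fully on the washer, with the cap turned and the handle swung round towards +y. Now the back stroke.

Request:
{"method": "send_rows", "body": {"increments": [{"gripper": 1,"linear": [-0.0058,-0.0006,0],"delta_rot": [0,0,0.05]},{"gripper": 1,"linear": [-0.0194,-0.0032,0],"delta_rot": [0,0,0.17]},{"gripper": 1,"linear": [-0.0337,-0.0079,0],"delta_rot": [0,0,0.3]},{"gripper": 1,"linear": [-0.0472,-0.0143,0],"delta_rot": [0,0,0.43]},{"gripper": 1,"linear": [-0.0598,-0.0225,0],"delta_rot": [0,0,0.56]},{"gripper": 1,"linear": [-0.0713,-0.0323,0],"delta_rot": [0,0,0.69]},{"gripper": 1,"linear": [-0.0814,-0.0434,0],"delta_rot": [0,0,0.82]},{"gripper": 1,"linear": [-0.0899,-0.0557,0],"delta_rot": [0,0,0.95]}]}}

```text
clock: 9.4
position: [0.4388, -0.1415, 0.1173]
ee_rot: [0.001, 0.273, 0.962, 0.001]
contact_force: [3.7, 0.1, -3.8]
width: 0.0205
gripper_force: 98.3
```

```bash
python3 st.py
```

```text
t 9.4 p [ 0.4388 -0.1415  0.1173] yaw_tool 1.018 w -0.543 r 0.1152 F [ 3.7  0.1 -3.8] M [ 0.2  -0.71  0.12] T -0.11 grip 20.5 q6 -1.48
```

Request:
{"method": "send_rows", "body": {"increments": [{"gripper": 1,"linear": [-0.0069,-0.0134,0],"delta_rot": [0,0,0.13]},{"gripper": 1,"linear": [-0.012,-0.0275,0],"delta_rot": [0,0,0.26]},{"gripper": 1,"linear": [-0.0152,-0.0422,0],"delta_rot": [0,0,0.39]},{"gripper": 1,"linear": [-0.0165,-0.0571,0],"delta_rot": [0,0,0.52]},{"gripper": 1,"linear": [-0.0158,-0.0722,0],"delta_rot": [0,0,0.65]},{"gripper": 1,"linear": [-0.014,-0.0836,0],"delta_rot": [0,0,0.75]},{"gripper": 1,"linear": [-0.0127,-0.0892,0],"delta_rot": [0,0,0.8]},{"gripper": 1,"linear": [-0.0127,-0.0892,0],"delta_rot": [0,0,0.8]}]}}

```text
clock: 10.2
position: [0.425, -0.2308, 0.117]
ee_rot: [-0.0, -0.12, 0.993, 0.0]
contact_force: [-0.6, -0.3, -0.3]
width: 0.02
gripper_force: 98.8
```

```bash
python3 st.py; python3 - <<'E'
from arc import *
r=np.array([-.1118,-.0270]) # placeholder, w=0.24
for a in ([-.05,-.15,-.25,-.35,-.45,-.55,-.65,-.75],[-.1,-.2,-.3,-.4,-.45,-.5],[-.08,-.16,-.24,-.32,-.4,-.4]):
    r=arc(r,a);print(r)
E
```

```text
t 10.2 p [ 0.425  -0.2308  0.117 ] yaw_tool 1.811 w 0.259 r 0.1163 F [-0.6 -0.3 -0.3] M [ 0.01 -0.04 -0.07] T -0.05 grip 20.0 q6 -2.45
-0.05 [-0.0012, 0.0056]
-0.15 [-0.0028, 0.0170]
-0.25 [-0.0032, 0.0285]
-0.35 [-0.0025, 0.0400]
-0.45 [-0.0006, 0.0513]
-0.55 [0.0024, 0.0624]
-0.65 [0.0065, 0.0732]
-0.75 [0.0116, 0.0835]
[-0.10020706  0.05645161]
-0.10 [0.0061, 0.0097]
-0.20 [0.0132, 0.0188]
-0.30 [0.0212, 0.0271]
-0.40 [0.0299, 0.0346]
-0.45 [0.0345, 0.0380]
-0.50 [0.0393, 0.0411]
[-0.06087562  0.09758278]
-0.08 [0.0080, 0.0046]
-0.16 [0.0163, 0.0085]
-0.24 [0.0249, 0.0117]
-0.32 [0.0338, 0.0142]
-0.40 [0.0428, 0.0160]
-0.40 [0.0428, 0.0160]
[-0.01806964  0.11358577]
```

Request:
{"method": "send_rows", "body": {"increments": [{"gripper": 1,"linear": [-0.0012,0.0056,0],"delta_rot": [0,0,-0.05]},{"gripper": 1,"linear": [-0.0028,0.017,0],"delta_rot": [0,0,-0.15]},{"gripper": 1,"linear": [-0.0032,0.0285,0],"delta_rot": [0,0,-0.25]},{"gripper": 1,"linear": [-0.0025,0.04,0],"delta_rot": [0,0,-0.35]},{"gripper": 1,"linear": [-0.0006,0.0513,0],"delta_rot": [0,0,-0.45]},{"gripper": 1,"linear": [0.0024,0.0624,0],"delta_rot": [0,0,-0.55]},{"gripper": 1,"linear": [0.0065,0.0732,0],"delta_rot": [0,0,-0.65]},{"gripper": 1,"linear": [0.0116,0.0835,0],"delta_rot": [0,0,-0.75]}]}}

```text
clock: 11.0
position: [0.4364, -0.1458, 0.117]
ee_rot: [-0.001, 0.253, 0.967, 0.0]
contact_force: [1.0, 1.0, 0.3]
width: 0.0209
gripper_force: 98.8
```

```bash
python3 st.py; python3 - <<'E'
from arc import *
r=np.array([-.10020706,.05645161])
for k in range(5): r=arc(r,[-.08,-.16,-.24]);print()
E
```

```text
t 11.0 p [ 0.4364 -0.1458  0.117 ] yaw_tool 1.059 w -0.500 r 0.1152 F [1.  1.  0.3] M [ 0.14 -0.22  0.4 ] T 0.25 grip 20.9 q6 -1.53
-0.08 [0.0048, 0.0078]
-0.16 [0.0103, 0.0152]
-0.24 [0.0163, 0.0222]

-0.08 [0.0066, 0.0065]
-0.16 [0.0136, 0.0124]
-0.24 [0.0211, 0.0177]

-0.08 [0.0079, 0.0047]
-0.16 [0.0162, 0.0088]
-0.24 [0.0247, 0.0122]

-0.08 [0.0088, 0.0027]
-0.16 [0.0178, 0.0047]
-0.24 [0.0269, 0.0059]

-0.08 [0.0092, 0.0005]
-0.16 [0.0184, 0.0003]
-0.24 [0.0275, -0.0006]
```

Request:
{"method": "send_rows", "body": {"increments": [{"gripper": 1,"linear": [0.0048,0.0078,0],"delta_rot": [0,0,-0.08]},{"gripper": 1,"linear": [0.0103,0.0152,0],"delta_rot": [0,0,-0.16]},{"gripper": 1,"linear": [0.0163,0.0222,0],"delta_rot": [0,0,-0.24]},{"gripper": 1,"linear": [0.0163,0.0222,0],"delta_rot": [0,0,-0.24]}]}}

```text
clock: 11.4
position: [0.4526, -0.1233, 0.1169]
ee_rot: [-0.001, 0.365, 0.931, 0.0]
contact_force: [-2.7, 3.2, 1.5]
width: 0.0207
gripper_force: 99.1
```

```bash
python3 st.py
```

```text
t 11.4 p [ 0.4526 -0.1233  0.1169] yaw_tool 0.824 w -0.741 r 0.1151 F [-2.7  3.2  1.5] M [0.29 0.06 0.31] T 0.24 grip 20.7 q6 -1.24
```

Request:
{"method": "send_rows", "body": {"increments": [{"gripper": 1,"linear": [0.0066,0.0065,0],"delta_rot": [0,0,-0.08]},{"gripper": 1,"linear": [0.0136,0.0124,0],"delta_rot": [0,0,-0.16]},{"gripper": 1,"linear": [0.0211,0.0177,0],"delta_rot": [0,0,-0.24]},{"gripper": 1,"linear": [0.0211,0.0177,0],"delta_rot": [0,0,-0.24]}]}}

```text
clock: 11.8
position: [0.4738, -0.1052, 0.1169]
ee_rot: [-0.001, 0.474, 0.881, 0.001]
contact_force: [-1.4, 4.9, 1.5]
width: 0.0205
gripper_force: 99.3
```

```bash
python3 st.py
```

```text
t 11.8 p [ 0.4738 -0.1052  0.1169] yaw_tool 0.584 w -0.985 r 0.1150 F [-1.4  4.9  1.5] M [ 0.69 -0.04  0.39] T 0.22 grip 20.5 q6 -0.95
```

Request:
{"method": "send_rows", "body": {"increments": [{"gripper": 1,"linear": [0.0079,0.0047,0],"delta_rot": [0,0,-0.08]},{"gripper": 1,"linear": [0.0162,0.0088,0],"delta_rot": [0,0,-0.16]},{"gripper": 1,"linear": [0.0247,0.0122,0],"delta_rot": [0,0,-0.24]},{"gripper": 1,"linear": [0.0247,0.0122,0],"delta_rot": [0,0,-0.24]}]}}

```text
clock: 12.2
position: [0.4985, -0.0926, 0.1169]
ee_rot: [-0.002, 0.576, 0.818, 0.001]
contact_force: [-2.9, 7.7, 3.2]
width: 0.0201
gripper_force: 99.5
```

```bash
python3 st.py
```

```text
t 12.2 p [ 0.4985 -0.0926  0.1169] yaw_tool 0.344 w -1.225 r 0.1152 F [-2.9  7.7  3.2] M [0.89 0.06 0.69] T 0.71 grip 20.1 q6 -0.67
```

Request:
{"method": "send_rows", "body": {"increments": [{"gripper": 1,"linear": [0.0044,0.0014,0],"delta_rot": [0,0,-0.04]},{"gripper": 1,"linear": [0.0088,0.0027,0],"delta_rot": [0,0,-0.08]},{"gripper": 1,"linear": [0.0088,0.0027,0],"delta_rot": [0,0,-0.08]}]}}

```text
clock: 12.5
position: [0.5068, -0.0899, 0.117]
ee_rot: [-0.002, 0.607, 0.795, 0.001]
contact_force: [-2.5, 8.3, 3.7]
width: 0.0205
gripper_force: 99.6
```

```bash
python3 st.py
```

```text
t 12.5 p [ 0.5068 -0.0899  0.117 ] yaw_tool 0.266 w -1.301 r 0.1153 F [-2.5  8.3  3.7] M [0.95 0.09 1.03] T 1.06 grip 20.5 q6 -0.58
```

Request:
{"method": "send_rows", "body": {"increments": [{"gripper": 1,"linear": [0.0045,0.0011,0],"delta_rot": [0,0,-0.04]},{"gripper": 1,"linear": [0.009,0.002,0],"delta_rot": [0,0,-0.08]},{"gripper": 1,"linear": [0.009,0.002,0],"delta_rot": [0,0,-0.08]},{"gripper": 1,"linear": [0.009,0.002,0],"delta_rot": [0,0,-0.08]}]}}

```text
clock: 12.9
position: [0.5153, -0.0878, 0.117]
ee_rot: [-0.002, 0.638, 0.77, 0.0]
contact_force: [-2.6, 7.9, 2.4]
width: 0.0204
gripper_force: 99.9
```

```bash
python3 st.py
```

```text
t 12.9 p [ 0.5153 -0.0878  0.117 ] yaw_tool 0.187 w -1.377 r 0.1153 F [-2.6  7.9  2.4] M [1.   0.18 1.29] T 1.40 grip 20.4 q6 -0.49
```

Request:
{"method": "send_rows", "body": {"increments": [{"gripper": 1,"linear": [0.004,0.0006,0],"delta_rot": [0,0,-0.035]},{"gripper": 1,"linear": [0.008,0.0011,0],"delta_rot": [0,0,-0.07]},{"gripper": 1,"linear": [0.008,0.0011,0],"delta_rot": [0,0,-0.07]},{"gripper": 1,"linear": [0.008,0.0011,0],"delta_rot": [0,0,-0.07]}]}}

```text
clock: 13.3
position: [0.5229, -0.0865, 0.1169]
ee_rot: [-0.003, 0.664, 0.748, 0.0]
contact_force: [-1.9, 8.4, 3.5]
width: 0.0207
gripper_force: 100.4
```

```bash
python3 st.py
```

```text
t 13.3 p [ 0.5229 -0.0865  0.1169] yaw_tool 0.118 w -1.444 r 0.1154 F [-1.9  8.4  3.5] M [1.08 0.36 1.59] T 1.68 grip 20.7 q6 -0.42
```

Torque is 1.68 N m against the stop, so the nut is tight. Next I'll swing back to unload it.

```bash
python3 - <<'E'
from arc import *
r=arc([-.0146,.1145],[.06,.14,.22,.3,.36]);print(r)
E
```

```text
0.06 [-0.0068, -0.0011]
0.14 [-0.0158, -0.0032]
0.22 [-0.0246, -0.0059]
0.30 [-0.0332, -0.0094]
0.36 [-0.0394, -0.0125]
[-0.05399949  0.10201698]
```

Request:
{"method": "send_rows", "body": {"increments": [{"gripper": 1,"linear": [-0.0068,-0.0011,0],"delta_rot": [0,0,0.06]},{"gripper": 1,"linear": [-0.0158,-0.0032,0],"delta_rot": [0,0,0.14]},{"gripper": 1,"linear": [-0.0246,-0.0059,0],"delta_rot": [0,0,0.22]},{"gripper": 1,"linear": [-0.0332,-0.0094,0],"delta_rot": [0,0,0.3]},{"gripper": 1,"linear": [-0.0394,-0.0125,0],"delta_rot": [0,0,0.36]},{"gripper": 1,"linear": [-0.0394,-0.0125,0],"delta_rot": [0,0,0.36]}]}}

```text
clock: 13.9
position: [0.4846, -0.099, 0.1172]
ee_rot: [-0.001, 0.521, 0.853, 0.002]
contact_force: [0.5, 10.4, 3.1]
width: 0.0209
gripper_force: 99.2
```

```bash
python3 st.py
```

```text
t 13.9 p [ 0.4846 -0.099   0.1172] yaw_tool 0.475 w -1.092 r 0.1149 F [ 0.5 10.4  3.1] M [ 1.37 -0.16  0.48] T -0.12 grip 20.9 q6 -0.82
```

Request:
{"method": "send_rows", "body": {"increments": [{"gripper": 1,"linear": [0,0.001,0],"delta_rot": [0,0,0]},{"gripper": 1,"linear": [0,0.001,0.005],"delta_rot": [0,0,0]},{"gripper": 1,"linear": [0,0.001,0.012],"delta_rot": [0,0,0]},{"gripper": 1,"linear": [0,0.001,0.02],"delta_rot": [0,0,0]},{"gripper": 1,"linear": [0,0.001,0.03],"delta_rot": [0,0,0]},{"gripper": 1,"linear": [0,0.001,0.045],"delta_rot": [0,0,0]},{"gripper": 1,"linear": [0,0.001,0.065],"delta_rot": [0,0,0]},{"gripper": 1,"linear": [0,0.001,0.083],"delta_rot": [0,0,0]}]}}

```text
clock: 14.7
position: [0.4857, -0.1015, 0.2014]
ee_rot: [0.001, 0.522, 0.853, -0.001]
contact_force: [1.1, -0.0, -3.6]
width: 0.0205
gripper_force: 98.4
```

Request:
{"method": "send_rows", "body": {"increments": [{"gripper": 1,"linear": [0,0,0],"delta_rot": [0,0,0]},{"gripper": 1,"linear": [0,0,0],"delta_rot": [0,0,0]}]}}

```text
clock: 14.9
position: [0.4857, -0.1011, 0.2002]
ee_rot: [0.0, 0.522, 0.853, -0.0]
contact_force: [-0.3, 0.7, -3.4]
width: 0.0205
gripper_force: 98.6
```

```bash
python3 st.py; python3 - <<'E'
from h import *
d=img('top','t5.png'); t=img('scene','s5.png')
a=cv2.resize(d['pixels'][190:310,370:490],None,fx=3.3,fy=3.3,interpolation=cv2.INTER_CUBIC)
b=cv2.resize(t['pixels'][150:310,160:320],(396,396),interpolation=cv2.INTER_CUBIC)
cv2.imwrite('pics/g5.png',np.hstack([a,b]))
E
```

```text
t 14.9 p [ 0.4857 -0.1011  0.2002] yaw_tool 0.473 w -1.093 r 0.1125 F [-0.3  0.7 -3.4] M [ 0.23  0.11 -0.01] T -0.03 grip 20.5 q6 -0.82
```

View pics/g5.png

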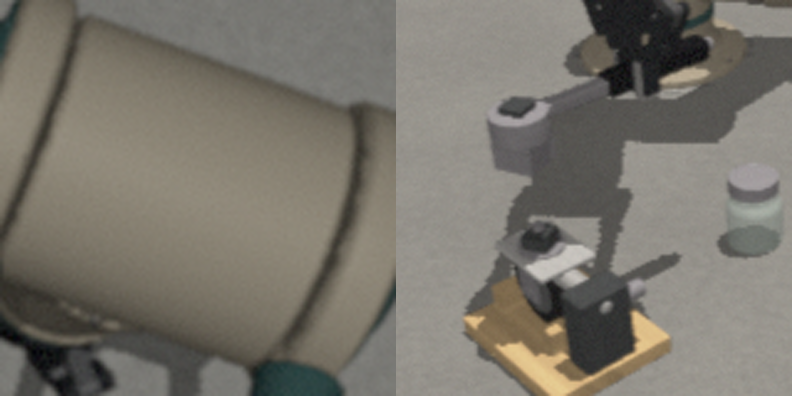

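The scene crop shows the wrench held level and clear above the castor, with the nut visible at (540,235) and the jar undisturbed at (752,205). Next I'll return it to above the tray.

Request:
{"method": "send_rows", "body": {"increments": [{"gripper": 1,"linear": [0.003,0.012,0],"delta_rot": [0,0,0.04]},{"gripper": 1,"linear": [0.009,0.038,0],"delta_rot": [0,0,0.14]},{"gripper": 1,"linear": [0.016,0.069,0],"delta_rot": [0,0,0.25]},{"gripper": 1,"linear": [0.023,0.1,0],"delta_rot": [0,0,0.36]},{"gripper": 1,"linear": [0.03,0.131,0],"delta_rot": [0,0,0.47]},{"gripper": 1,"linear": [0.037,0.162,0],"delta_rot": [0,0,0.58]},{"gripper": 1,"linear": [0.044,0.193,0],"delta_rot": [0,0,0.69]},{"gripper": 1,"linear": [0.05,0.222,0],"delta_rot": [0,0,0.8]}]}}

```text
clock: 15.8
position: [0.5355, 0.1237, 0.1988]
ee_rot: [-0.001, 0.145, 0.989, 0.0]
contact_force: [0.4, 0.7, -4.1]
width: 0.0205
gripper_force: 98.5
```

Request:
{"method": "send_rows", "body": {"increments": [{"gripper": 1,"linear": [0.006,0.026,0],"delta_rot": [0,0,0.1]},{"gripper": 1,"linear": [0.01,0.045,0],"delta_rot": [0,0,0.18]},{"gripper": 1,"linear": [0.0118,0.055,-0.015],"delta_rot": [0,0,0.22]},{"gripper": 1,"linear": [0.0118,0.057,-0.04],"delta_rot": [0,0,0.23]},{"gripper": 1,"linear": [0.0118,0.057,-0.07],"delta_rot": [0,0,0.23]},{"gripper": 1,"linear": [0.0118,0.057,-0.09],"delta_rot": [0,0,0.23]},{"gripper": 1,"linear": [0.0118,0.057,-0.1],"delta_rot": [0,0,0.23]},{"gripper": 1,"linear": [0.0118,0.057,-0.1],"delta_rot": [0,0,0.23]}]}}

```text
clock: 16.6
position: [0.5462, 0.1787, 0.0978]
ee_rot: [-0.002, 0.033, 0.999, -0.0]
contact_force: [-0.9, 0.1, -3.4]
width: 0.0206
gripper_force: 98.5
```

```bash
python3 - <<'E'
from h import *
s=get_state(); q=s['ee_rot']; print(s['clock'],s['position'],2*np.arctan2(q[2],q[1])-np.pi/2,s['contact_force'],s['moment'])
d=img('top','t6.png'); t=img('scene','s6.png')
z=s['position'][2]-.025
g=cv2.cvtColor(d['pixels'],cv2.COLOR_BGR2HSV)[...,2]
print('expected head px',proj(d,[.662,.1712,.0525+z]),'grip',proj(d,[.547,.178,.054+z]))
# cap + neck
u,v=proj(d,[.662,.1712,.0525+z]).astype(int)
m=(g>112).astype(np.uint8); w=np.zeros_like(m); w[v-13:v+14,u-14:u+15]=m[v-13:v+14,u-14:u+15]
k=max(cv2.findContours(w,cv2.RETR_EXTERNAL,cv2.CHAIN_APPROX_NONE)[0],key=cv2.contourArea)
pts=np.array([p for p in k[:,0] if p[1]<v+7]); A=np.c_[2*pts,np.ones(len(pts))]; c=np.linalg.lstsq(A,(pts**2).sum(1),rcond=None)[0]; print('head px',c[:2],ray(d,c[:2],.0525+z))
P=[]
for r in range(v+14,v+30):
    i=np.where(g[r,u-16:u+12]>112)[0]
    if 3<=len(i)<=8: P.append(ray(d,(u-16+i.mean(),r),.052+z)[:2])
P=np.array(P,np.float32); f=cv2.fitLine(P,cv2.DIST_HUBER,0,.001,.01).ravel(); print('neck yaw',len(P),np.degrees(np.arctan(f[1]/f[0])))
a=cv2.resize(d['pixels'][150:310,180:300],(300,400),interpolation=cv2.INTER_CUBIC)
b=cv2.resize(t['pixels'][180:320,330:460],(400,400),interpolation=cv2.INTER_CUBIC)
cv2.imwrite('pics/g6.png',np.hstack([a,b]))
E
```

```text
16.6 [0.54616794 0.17865634 0.0978215 ] 1.5040916940906381 [-0.86063841  0.14769453 -3.35046806] [ 0.04494342  0.22815356 -0.00585645]
expected head px [228.19981303 187.97599888] grip [221.8323267 245.5083052]
head px [227.90766951 182.83064132] [0.67247155 0.17224562 0.1253215 ]
neck yaw 16 -4.461201
```

View pics/g6.png

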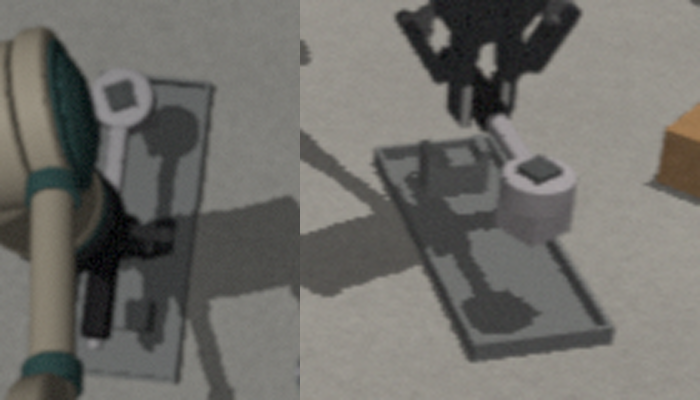

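The wrench hangs level over the tray, with its head at crop (122,96), which is pixel (229,188). The predicted position was (228,188), so it hasn't slipped in the grip; the circle fit was thrown off by the tray rim. Next I'll lower it.

Request:
{"method": "send_rows", "body": {"increments": [{"gripper": 1,"linear": [0.001,-0.0005,-0.015],"delta_rot": [0,0,0]},{"gripper": 1,"linear": [0.001,-0.0005,-0.035],"delta_rot": [0,0,0]},{"gripper": 1,"linear": [0.001,-0.0005,-0.052],"delta_rot": [0,0,0]},{"gripper": 1,"linear": [0.001,-0.0005,-0.062],"delta_rot": [0,0,0]},{"gripper": 1,"linear": [0.001,-0.0005,-0.068],"delta_rot": [0,0,0]},{"gripper": 1,"linear": [0.001,-0.0005,-0.071],"delta_rot": [0,0,0]},{"gripper": 1,"linear": [0.001,-0.0005,-0.073],"delta_rot": [0,0,0]},{"gripper": 1,"linear": [0.001,-0.0005,-0.073],"delta_rot": [0,0,0]}]}}

```text
clock: 17.5
position: [0.5491, 0.178, 0.0273]
ee_rot: [0.0, 0.034, 0.999, 0.0]
contact_force: [1.0, -0.0, -3.2]
width: 0.0203
gripper_force: 98.5
```

```bash
python3 st.py
```

```text
t 17.5 p [0.5491 0.178  0.0273] yaw_tool 1.503 w -1.601 r 0.3791 F [ 1.  -0.  -3.2] M [ 0.06  0.18 -0.05] T -0.44 grip 20.3 q6 -1.31
```

Request:
{"method": "send_rows", "body": {"increments": [{"gripper": 1,"linear": [-0.001,0,-0.001],"delta_rot": [0,0,0]},{"gripper": 1,"linear": [-0.001,0,-0.002],"delta_rot": [0,0,0]},{"gripper": 1,"linear": [-0.001,0,-0.003],"delta_rot": [0,0,0]},{"gripper": 1,"linear": [-0.001,0,-0.003],"delta_rot": [0,0,0]}]}}

```text
clock: 17.9
position: [0.5477, 0.178, 0.025]
ee_rot: [0.0, 0.034, 0.999, 0.0]
contact_force: [-3.4, -0.7, 5.1]
width: 0.0201
gripper_force: 99.8
```

```bash
python3 st.py
```

```text
t 17.9 p [0.5477 0.178  0.025 ] yaw_tool 1.503 w -1.598 r 0.3791 F [-3.4 -0.7  5.1] M [-0.    0.33 -0.02] T 1.27 grip 20.1 q6 -1.31
```

Request:
{"method": "send_rows", "body": {"increments": [{"gripper": 0.3,"linear": [0,0,0.0005],"delta_rot": [0,0,0]},{"gripper": 0,"linear": [0,0,0.0005],"delta_rot": [0,0,0]},{"gripper": 0,"linear": [0,0,0.0005],"delta_rot": [0,0,0]},{"gripper": 0,"linear": [0,0,0.0005],"delta_rot": [0,0,0]},{"gripper": 0,"linear": [0,0,0.02],"delta_rot": [0,0,0]},{"gripper": 0,"linear": [0,0,0.055],"delta_rot": [0,0,0]},{"gripper": 0,"linear": [0,0,0.1],"delta_rot": [0,0,0]},{"gripper": 0,"linear": [0,0,0.14],"delta_rot": [0,0,0]}]}}

```text
clock: 18.7
position: [0.5478, 0.1779, 0.1654]
ee_rot: [0.0, 0.034, 0.999, 0.0]
contact_force: [0.3, -0.8, 0.5]
width: 0.0429
gripper_force: 0.0
```

Request:
{"method": "send_rows", "body": {"increments": [{"gripper": 0,"linear": [-0.03,0.03,0.02],"delta_rot": [0,0,0]},{"gripper": 0,"linear": [-0.06,0.06,0.03],"delta_rot": [0,0,0]},{"gripper": 0,"linear": [-0.09,0.09,0.04],"delta_rot": [0,0,0]},{"gripper": 0,"linear": [-0.12,0.12,0.04],"delta_rot": [0,0,0]},{"gripper": 0,"linear": [-0.15,0.16,0.04],"delta_rot": [0,0,0]},{"gripper": 0,"linear": [-0.18,0.2,0.04],"delta_rot": [0,0,0]},{"gripper": 0,"linear": [-0.18,0.2,0.04],"delta_rot": [0,0,0]}]}}

```text
clock: 19.4
position: [0.3637, 0.3821, 0.204]
ee_rot: [-0.001, 0.031, 1.0, 0.001]
contact_force: [0.3, -1.4, 0.5]
width: 0.0425
gripper_force: 0.0
```

```bash
python3 st.py; python3 - <<'E'
from h import *
d=img('top','t7.png'); t=img('scene','s7.png'); cv2.imwrite('pics/g7.png',np.hstack([cv2.resize(d['pixels'][160:310,90:520],(800,279)),])if 0 else np.vstack([cv2.resize(d['pixels'][160:310,90:520],(800,279)),cv2.resize(t['pixels'][190:320,110:510],(800,260))]))
E
```

```text
t 19.4 p [0.3637 0.3821 0.204 ] yaw_tool 1.510 w -1.281 r 0.6085 F [ 0.3 -1.4  0.5] M [-0.05 -0.01 -0.04] T 0.05 grip 42.5 q6 -0.83
```

View pics/g7.png

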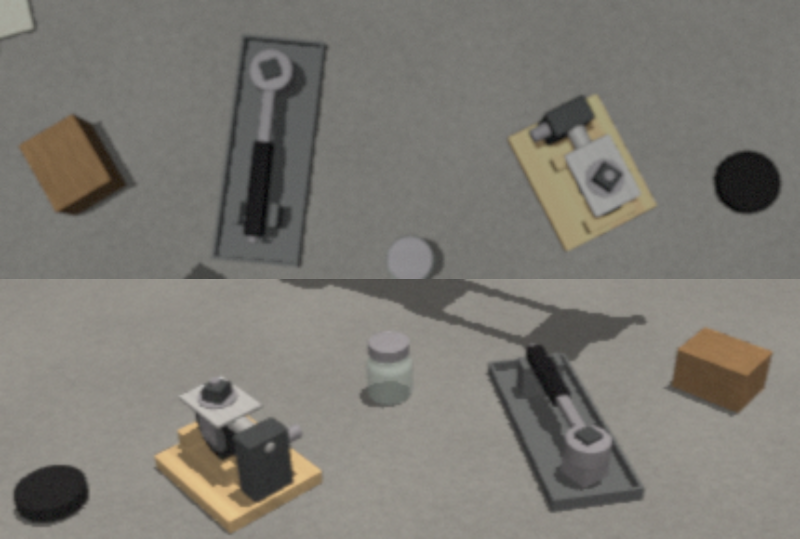

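The wrench lies in its tray as before, with its head at crop (270,70) and its handle in the saddle. The nut at (606,177) has turned, the carton, jar and spare wheel are undisturbed, and the gripper is clear.

```bash
python3 -c "from rig import sign_off; print(sign_off())"
```

```text
the job is handed in; nothing more can be done
None
```

The nut is tight against its stop at about 1.7 N m by the force readings at the hand, the wrench is back in its tray as it lay, the carton, spare wheel and jar look unmoved in the last pictures, and I handed the job in at about 19.5 s.

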